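# Make room on the ear-defender rail and hang the second pair

## Task

Push the pair of ear defenders that already hangs on the rail along the bar, without lifting it off, until its headband rests up against either one of the two end discs. Then hang the pair standing on the bench over the free part of the same bar by its headband, one cup on each side, hanging still and straight with nothing holding it, and leave the first pair against its disc. Leave the beaker, the bottle and the tube block where they are.

Things in the scene. Friction and masses are not known exactly. Their poses are not given: they have to be found in the camera images.
- rack: Fixed low rail: base plate 120 x 290 x 8 mm, two slim end posts, steel bar 16 mm in diameter along y, its top 153 mm above the bench. A 56 mm disc (top at 173 mm) at each end of the bar, inner faces at y = +110 and -110 mm, posts outside them; hanging cups pass on either side of discs and posts. Origin: centre of the base's underside, z up.
- bar_top (a point): top of the bar, midway between the discs (153 mm above the bench)
- end_left (a point): centre of the inner face of the end disc on the rack's +y side, on the bar's axis
- end_right (a point): centre of the inner face of the end disc on the rack's -y side, on the bar's axis
- hung_pair: Ear defenders hanging over the bar near its middle: two grey cups (each 75 mm in y, 36 thick in x, 86 high; outer faces 150 apart in x, 76 free between) under an arched black headband 26 mm wide, topped by a straight pad 54 (x) x 28 (y) x 16 mm thick. 145 mm high, about 0.2 kg. Origin: centre, level with the cups' undersides; z to the pad, x cup to cup. Pad underside at z = 129 mm.
- hung_pair_pad (a point): centre of the underside of the hanging pair's headband pad, resting on the bar (cups 24 mm above the bench); 14 mm from a disc's inner face when the headband touches the disc
- loose_pair: Identical ear defenders standing on the bench: two grey cups (each 75 mm in y, 36 thick in x, 86 high; outer faces 150 apart in x, 76 free between) under an arched black headband 26 mm wide, topped by a straight pad 54 (x) x 28 (y) x 16 mm thick. 145 mm high, about 0.2 kg. Origin: centre, level with the cups' undersides; z to the pad, x cup to cup. Pad underside at z = 129 mm.
- loose_pair_pad (a point): centre of the underside of the standing pair's headband pad, which must come to rest on the bar
- beaker: bystander: open white plastic beaker, 72 mm wide, 100 mm high; origin under its centre
- bottle: bystander: white plastic bottle with blue cap, 68 mm in diameter, 170 mm high; origin under its centre
- tube_block: bystander: white block 70 x 130 x 30 mm holding three capped tubes, 103 mm high in all; origin under its centre
Not all that is in view belongs to the job. What is shaped like the hung_pair but orange or red is not meant.

How it is judged:
By the outcome, as a careful person would: the job done as asked, in the order asked, and still so for the second after the job is handed in, with the robot touching nothing.
It also fails if it takes over 61 s, if anything falls off the work surface, if the arm or the gripper's body presses on something with over 40 N, if the wrist force passes 120 N, or if a joint passes its speed limit or range.

## Robot

A 6-joint arm with a two-finger parallel gripper is mounted at the origin on the work surface. World frame = base frame: x ahead of the robot, y to its left, z up, the work surface at z = 0. Lengths are in mm, angles in degrees, forces in N, time in s.
With the tool pointing down it reaches from about 350 to 975 mm from the base axis. Payload 4.9 kg.
Tool frame: the origin (TCP) lies between the finger pads; the fingertips stand 14 mm ahead of it and the grasp point (between the pads) lies 5 mm behind it; z points along the fingers, y is the line along which they close (so a half turn about z gives the same grasp; the last joint's range is limited). The gripper opens to 85 mm and grips with 20 to 120 N. Pads are 22 mm wide; open, the fingers measure 114 mm over their backs; the gripper's body (76 mm by 85 mm) begins 54 mm behind the grasp point. The pads swing forward as they close: fully open they stand 13 mm farther back than shut.
Start: joints at [-76.261, 3.019, 92.412, -0, 84.569, -6.818], TCP at [219.463, -585.182, 245.304] pointing down, gripper open.
Joint ranges: [-172.51, 172.51], [-57.92, 126.97], [3.15, 148.05], [-58.71, 238.71], [5.1, 150.11], [-179.66, 179.66]. Speed limits (degrees/s): [147.25, 147.25, 180, 180, 180, 180].

## Interface

Orientations are given as [roll, pitch, yaw] about the fixed x, y, z axes, in that order (R = Rz(yaw) Ry(pitch) Rx(roll)).
In Python, from rig import env gives the robot as it stands. The module is installed in compiled form; this text tells all that it offers.
- The arm moves only by the tool apply_moves, never from a script. Its argument "commands" is text: rows parted by semicolons, each of 7 numbers parted by spaces: the opening, from 0 (shut) to 1 (fully open), then the shift along the tool's x, y, z in cm, then the turn, a rotation vector about the tool's x, y, z in rad. A call has 1 to 5 rows; each row is the pose to reach, as a shift and turn from the pose commanded when the call began, along the tool's axes at that moment; what a row does not reach only later rows make up. A row lasts 1/8 s, in which the tool goes at most 62.5 mm and 10.7 degrees, less where a joint would pass 70% of its speed; a pose out of reach is approached as far as the arm can. A call with a gripper value outside its range is refused whole. The fingers move at their own pace and stop on an object; "grip_force" is the grip in N (left out, the last holds). Time passes only in rows, so rows that repeat a pose let the fingers close. It gives the time, the measured TCP pose, the force, the opening and the grip force at its end, in the units of the state.
- env.get_obs(): the state, without advancing time (a new reading comes with each control period).
- env.capture(name): name is "scene" or "side" or "wrist"; returns the picture (480x640x3 uint8, red, green, blue); there is no depth.
- env.camera_params(name): a dict with "fov_y" (degrees; the focal length in pixels is half the picture's height over the tangent of half this angle, whatever the lens; pixels are square), "cx", "cy" (the principal point, pixels), "rvec" (rotation vector, rad) and "tvec" (3), from world to camera coordinates, as OpenCV has them. Camera axes: x right, y down, z forward; pixel columns grow to the right and rows downward; lengths in mm; the calibration is good to about 2 mm. A picture is of the moment at which its call begins: read the wrist's pose just before it. camera_params takes no time and is no camera call; for the wrist camera it gives the pose at the moment of the call.
- env.sign_off(): hands the job in; it is judged then, once.
The state is a dict: "clock": time; "joints": joint angles; "qvel": joint speeds; "effort": joint torques, N m; "eef_pos": TCP position; "eef_rot": TCP orientation; "force": force on the tool from outside, world axes, zero at the start; "ft_torque": the same for the moment, N m; "gripper_width": finger opening in mm; "finger_force": force on a finger pad.
Only numpy, scipy, OpenCV 4.12 (cv2) and the standard library are available. Lean on these libraries where they do the work, as an engineer would, in place of code of your own. Each camera call takes 0.05 s, during which the arm holds its last target. There are 200 camera calls.

## Working session

There is one attempt and no reset: what is moved stays moved. The work goes in short steps, Python scripts to look and compute and a tool call to move; the robot and the scene stay as the last step left them, time stands still between calls to the robot, and variables do not carry over. Pictures are saved under pics/ and viewed, at most 10 in all, crops included, and the job is handed in when it is done.

Besides the shell and the picture viewer there is one more tool, called after ">>>" in YAML: its name, and indented under it one key for each argument. apply_moves: Moves the arm, as the interface text tells. Its arguments: {"type":"object","properties":{"commands":{"type":"string"},"grip_force":{"type":"number"}},"required":["commands"]}

```bash
mkdir -p pics
cat > h.py <<'E'
import numpy as np, cv2
from rig import env
def cam(n):
    p=env.camera_params(n); f=240/np.tan(np.radians(p['fov_y'])/2)
    R=cv2.Rodrigues(np.array(p['rvec'],float))[0]; t=np.array(p['tvec'],float).ravel()
    return np.array([[f,0,p['cx']],[0,f,p['cy']],[0,0,1]]),R,t
def ray(c,u,v):
    K,R,t=c; d=R.T@np.linalg.inv(K)@[u,v,1]; return -R.T@t,d
def onz(c,u,v,z):
    o,d=ray(c,u,v); return o+d*(z-o[2])/d[2]
def proj(c,P):
    K,R,t=c; q=K@(R@np.array(P,float)+t); return q[:2]/q[2]
def tri(a,pa,b,pb):
    o1,d1=ray(a,*pa);o2,d2=ray(b,*pb); s=np.linalg.lstsq(np.c_[d1,-d2],o2-o1,rcond=None)[0]
    x,y=o1+s[0]*d1,o2+s[1]*d2; return (x+y)/2,np.linalg.norm(x-y)
def snap(n,f):
    i=env.capture(n); cv2.imwrite('pics/'+f,i[...,::-1]); return i
E
python3 - <<'E'
from h import *
for n in('scene','side'):
    snap(n,n+'1.png'); p=env.camera_params(n); c=cam(n); print(n,p,(-c[1].T@c[2]).round())
print(env.get_obs())
E
```

```text
scene {'fov_y': 43.228043687975784, 'cx': 307.63906527059663, 'cy': 240.4261385137534, 'rvec': array([ 2.14850885,  0.58063692, -0.32029989]), 'tvec': array([-451.97419433,  -37.99219697, 1606.72349584])} [1078. -888.  915.]
side {'fov_y': 54.72283067041651, 'cx': 313.4677259858542, 'cy': 243.29683693991697, 'rvec': array([ 0.7385176 , -2.5797614 ,  1.18144833]), 'tvec': array([469.30137371, 285.58613621, 845.8907323 ])} [177. 636. 763.]
{'clock': 0.1, 'joints': array([-7.62620324e+01,  3.05311276e+00,  9.24849276e+01,  2.58539228e-04,
        8.45698595e+01, -6.81917022e+00]), 'qvel': array([-0.02242748, -0.21504871, -0.13345864,  0.00687547, -0.06614442,
        0.04596   ]), 'effort': array([ 1.39395524e-03, -3.94899166e+01, -3.71364033e+01, -1.26904933e-04,
        3.88251850e-03, -8.21597894e-06]), 'eef_pos': array([ 219.32393913, -584.66906129,  244.18255138]), 'eef_rot': array([-1.79892894e+02, -1.30671229e-02,  2.05571009e+01]), 'force': array([ 0.22240584,  0.10604587, -0.63542545]), 'ft_torque': array([ 0.02889336, -0.04362016,  0.01663426]), 'finger_force': 0.0, 'gripper_width': 85.54271798851654}
```

View pics/scene1.png

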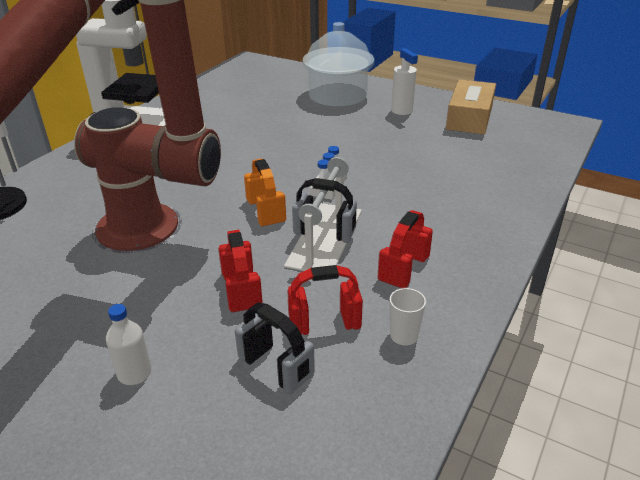

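View pics/side1.png

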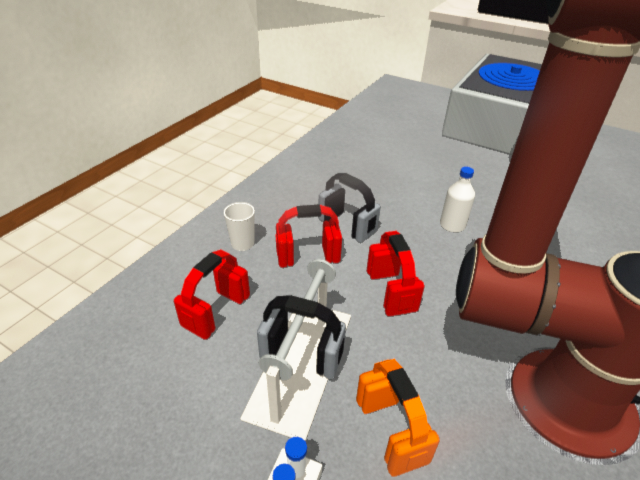

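The two camera pictures show these candidates, by scene pixel:
- grey loose pair (275,345)
- grey hung pair (324,210)
- red pairs (325,300), (238,270) and (405,248)
- orange pair (265,190)

The two grey ones are the ones I want. In the side view the loose pair is at (350,205), the hung pair at (300,335), and the discs at about (321,270) and (275,366). I'll check the choice in a close crop.

Run:
```python
import cv2,numpy as np
a=cv2.imread('pics/scene1.png')[140:390,225:375];b=cv2.imread('pics/side1.png')[165:415,235:385]
cv2.imwrite('pics/crop1.png',cv2.resize(np.hstack([a,b]),None,fx=2.4,fy=2.4,interpolation=cv2.INTER_CUBIC))
```

```text
(no output)
```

View pics/crop1.png

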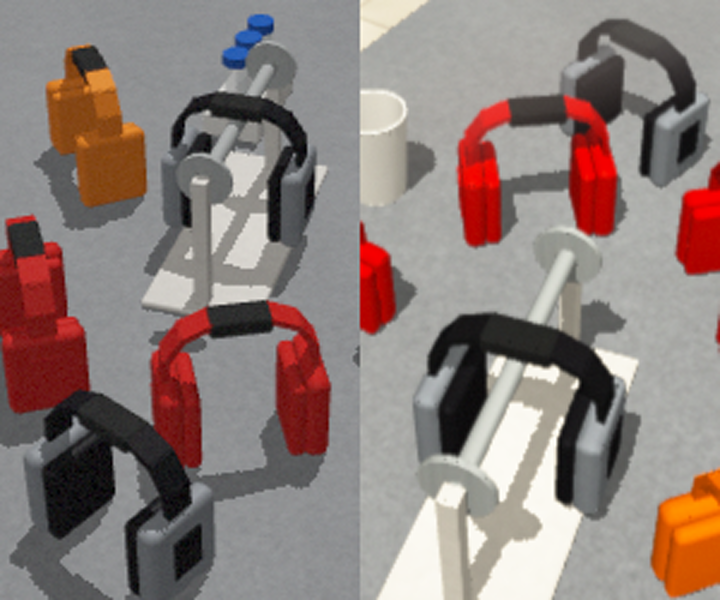

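The left half of the crop is the scene view. The loose pair's pad is at scene (271.7,313), with grey cups, so the choice is confirmed. The discs are at scene (310,214) and (338,167.5), and at side (321.3,270.8) and (275.8,367).

Run:
```python
from h import *
s,d=cam('scene'),cam('side')
for n,a,b in[('end-',(310,214.2),(321.3,270.8)),('end+',(338,167.5),(275.8,367)),('hungpad',(328.75,184.2),(301.7,304.6)),('loosepad',(271.7,312.9),(350.4,180.8))]:
    print(n,[np.round(x,1) for x in tri(s,a,d,b)])
for n,p in[('Rcup corners',[(283.3,388.7),(311.7,373.3)]),('Lcup',[(242,358)])]:
    print(n,[onz(s,*q,0).round(1) for q in p])
print('loosepad z138',onz(s,271.7,312.9,140),onz(d,350.4,180.8,140))
c=cam('wrist'); o=env.get_obs(); print('wristcam',-c[1].T@c[2],o['eef_pos'],c[1],env.camera_params('wrist'))
```

```text
end- [array([483.7,  86.6, 145.7]), np.float64(1.3)]
end+ [array([435.9, 306.3, 144.1]), np.float64(2.6)]
hungpad [array([466.3, 193.4, 163. ]), np.float64(12.5)]
loosepad [array([ 585.1, -222.9,  140.7]), np.float64(0.2)]
Rcup corners [array([ 631.2, -266.2,    0. ]), array([ 658.9, -206.3,    0. ])]
Lcup [array([ 516.4, -241.8,   -0. ])]
loosepad z138 [ 584.73976576 -222.24354806  140.        ] [ 585.54528782 -223.98105091  140.        ]
wristcam [ 285.52376471 -561.83030763  373.1263983 ] [ 219.32393913 -584.66906129  244.18255138] [[ 3.51337260e-01 -9.36248532e-01 -9.02910414e-04]
 [-8.99758560e-01 -3.37910311e-01  2.76136117e-01]
 [-2.58837137e-01 -9.62045054e-02 -9.61118114e-01]] {'fov_y': 64.05645502060058, 'cx': 319.9374687205281, 'cy': 239.42660093268424, 'rvec': array([-2.38632368,  1.65309535,  0.23386351]), 'tvec': array([-625.99103844,  -35.97947776,  378.4720873 ])}
```

```bash
cat >> h.py <<'E'
from scipy.spatial.transform import Rotation as Ro
def go(p,yaw):
    o=env.get_obs(); R=Ro.from_euler('xyz',o['eef_rot'],degrees=True); T=Ro.from_euler('xyz',[180,0,yaw],degrees=True)
    print('shift cm',(R.inv().apply(np.array(p)-o['eef_pos'])/10).round(2),'turn',(R.inv()*T).as_rotvec().round(3),'t',round(o['clock'],2),'F',o['force'].round(1),'w',round(o['gripper_width'],1))
E
python3 -c "
from h import *
go((585,-223,275),-24.8)"
```

```text
shift cm [ 46.94 -21.03  -3.03] turn [-0.002  0.001  0.792] t 0.1 F [ 0.2  0.1 -0.6] w 85.5
```

>>> apply_moves:
  commands: "1 6 -2.7 -3 0 0 0; 1 11 -5 -3 0 0 0; 1 17 -7.5 -3 0 0 0; 1 22 -10 -3 0 0 0; 1 26 -12 -3 0 0 0"

```text
clock: 0.72
eef_pos: [422.0, -379.4, 274.8]
eef_rot: [-180.0, -0.0, 20.6]
force: [0.0, -0.1, 0.4]
gripper_width: 85.2
finger_force: 0.0
```

>>> apply_moves:
  commands: "1 5 -2 0 0 0 0.16; 1 10 -4.5 0 0 0 0.32; 1 15 -6.5 0 0 0 0.48; 1 19 -8 0 0 0 0.64; 1 21 -9 0 0 0 0.79"

```text
clock: 1.35
eef_pos: [586.9, -221.6, 274.4]
eef_rot: [-180.0, 0.1, -24.9]
force: [-0.9, -0.8, -0.4]
gripper_width: 85.7
finger_force: 0.0
```

```bash
python3 -c "
from h import *
go((585,-223,275),-24.8); print(env.get_obs()['eef_pos'],env.get_obs()['eef_rot'])
np.savez('w1.npz',*cam('wrist')); snap('wrist','w1.png')"
```

```text
shift cm [-0.11  0.21 -0.06] turn [-0.     0.001 -0.001] t 1.35 F [-0.9 -0.8 -0.4] w 85.7
[ 586.86609307 -221.56986355  274.3795074 ] [-1.79985058e+02  8.04222843e-02 -2.48692999e+01]
```

View pics/w1.png

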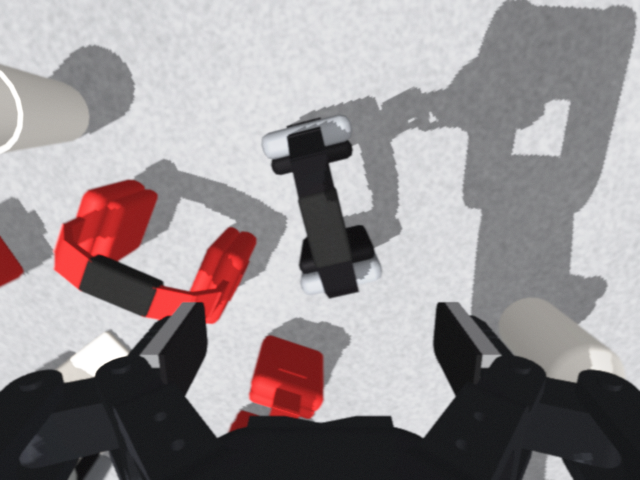

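The wrist view shows the loose pair, with its band running from (308,133) to (342,293) and the pad centred near (326,229). I'll get the pad and cup line by mask.

Run:
```python
from h import *
z=np.load('w1.npz'); c=[z[k] for k in z.files]
i=cv2.imread('pics/w1.png'); g=i.max(2)
for v in range(120,304,8):
    r=np.where(g[v,250:400]<75)[0]+250
    print(v,r.min() if len(r) else None,r.max() if len(r) else None,end=' | ')
print()
for p in[(326,229),(316,198),(336,262)]: print(p,onz(c,*p,145).round(1))
a,b=onz(c,306,138,86),onz(c,341,290,86); print(a,b)
cv2.imwrite('pics/w1c.png',cv2.resize(i[100:310,240:400],None,fx=2.8,fy=2.8,interpolation=cv2.INTER_CUBIC)*1)
```

```text
120 309 314 | 128 313 319 | 136 288 321 | 144 289 350 | 152 290 350 | 160 273 336 | 168 273 328 | 176 295 330 | 184 296 332 | 192 298 335 | 200 299 337 | 208 301 339 | 216 303 341 | 224 305 344 | 232 307 366 | 240 304 370 | 248 302 372 | 256 301 374 | 264 300 352 | 272 303 353 | 280 322 354 | 288 325 356 | 296 329 334 | 
(326, 229) [ 588.6 -228.5  145. ]
(316, 198) [ 611.2 -231.4  145. ]
(336, 262) [ 563.5 -224.9  145. ]
[ 649.38259159 -239.78574873   86.        ] [ 517.46015011 -211.71731778   86.        ]
```

View pics/w1c.png

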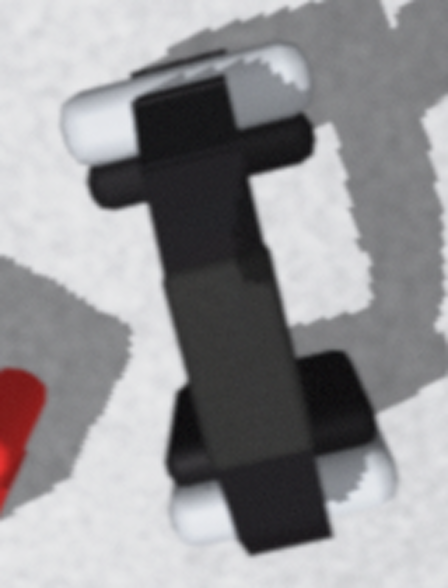

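The crop gives the pad's top corners at crop (165,283), (268,248), (312,452) and (215,472).

Run:
```python
from h import *
z=np.load('w1.npz'); c=[z[k] for k in z.files]
P=[onz(c,x/2.8+240,y/2.8+100,145) for x,y in[(165,275),(268,252),(312,452),(215,472)]]
P=np.array(P);print(P.round(1)); m=P.mean(0)
d=(P[0]+P[1]-P[2]-P[3])/2; e=(P[0]-P[1]+P[3]-P[2])/2
print(m,np.linalg.norm(d),np.degrees(np.arctan2(d[1],d[0])),np.linalg.norm(e),np.degrees(np.arctan2(e[1],e[0])))
s=cam('scene');print(proj(s,m))
go((480,150,275),12.3)
```

```text
[[ 616.  -220.8  145. ]
 [ 610.6 -245.8  145. ]
 [ 559.3 -235.   145. ]
 [ 564.8 -210.4  145. ]]
[ 587.66820192 -228.00346643  145.        ] 52.33581734785199 -11.71826715742355 25.415735550079457 77.64853632038798
[271.14505597 313.32951884]
shift cm [-2.541e+01 -2.900e+01  2.000e-02] turn [-0.002  0.    -0.651] t 1.4 F [-0.4  1.6 -0.2] w 85.6
```

>>> apply_moves:
  commands: "1 -4 -4 -0.5 0 0 -0.13; 1 -8 -8 -1 0 0 -0.26; 1 -11.5 -12.5 -2 0 0 -0.39; 1 -15 -17 -3 0 0 -0.52; 1 -18 -21 -4 0 0 -0.65"

```text
clock: 2.02
eef_pos: [509.0, 43.9, 315.2]
eef_rot: [-180.0, 0.0, 12.8]
force: [0.9, -0.1, 0.8]
gripper_width: 85.5
finger_force: 0.0
```

```bash
python3 -c "
from h import *
go((462,180,310),12.3); print(env.get_obs()['eef_pos'],env.get_obs()['eef_rot'])"
```

```text
shift cm [ -1.55 -14.31   0.52] turn [-0.    0.    0.01] t 2.02 F [ 0.9 -0.1  0.8] w 85.5
[508.98339596  43.90674569 315.22994022] [-1.79995353e+02  1.75232511e-02  1.28464324e+01]
```

>>> apply_moves:
  commands: "0 -0.5 -5 0 0 0 0; 0 -1 -10 0 0 0 0; 0 -1.5 -14.3 0 0 0 0; 0 -1.5 -14.3 0 0 0 0"

```text
clock: 2.52
eef_pos: [463.2, 180.5, 314.9]
eef_rot: [-180.0, 0.0, 12.8]
force: [0.1, -0.9, -0.5]
gripper_width: 12.3
finger_force: 0.0
```

```bash
python3 -c "
from h import *
print(env.get_obs()['eef_pos'],env.get_obs()['eef_rot'],env.get_obs()['gripper_width'])
np.savez('w2.npz',*cam('wrist')); snap('wrist','w2.png')"
```

```text
[463.24213014 180.48651449 314.93541598] [-1.79994050e+02  3.34101307e-02  1.28308028e+01] 12.289581030414677
```

View pics/w2.png

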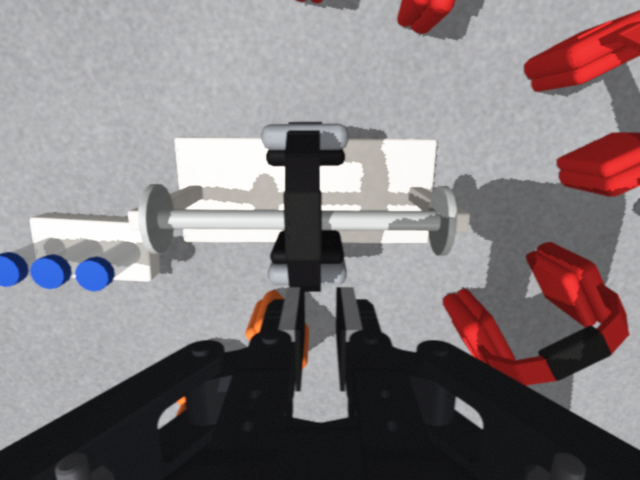

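The bar lies along row 219, from (170,219) to (432,219). The hung pad is centred near (303,208), with the tube block at lower left, by the +y disc.

Run:
```python
from h import *
z=np.load('w2.npz'); c=[z[k] for k in z.files]
i=cv2.imread('pics/w2.png'); g=i.max(2)
for v in(195,200,205,210,215,225):
    r=np.where(g[v,260:350]<75)[0]+260; print(v,r.min(),r.max())
L,Rr=onz(c,170,219,148),onz(c,432,219,148); u=(Rr-L); print('ends',L,Rr,np.linalg.norm(u),'dir yaw',np.degrees(np.arctan2(-u[1],-u[0]))-90)
y=-u/np.linalg.norm(u); x=np.array([y[1],-y[0],0]); C=(L+Rr)/2
f=lambda p:print(((p-C)@x).round(1),((p-C)@y).round(1))
f(onz(c,304,207,169)); print('block corner');f(onz(c,155,280,30));f(onz(c,155,250,30));print('cap');f(onz(c,95,273,103)); print('base');[f(onz(c,*q,8)) for q in((175,139),(437,141),(430,242))]
print('ends 2cam');f(np.array([483.7,86.6,145]));f(np.array([435.9,306.3,145]))
print('pad',onz(c,304,207,169))
```

```text
195 284 320
200 284 320
205 285 319
210 285 320
215 285 321
225 285 321
ends [439.21531042 294.55698268 148.        ] [485.1950912   92.68425532 148.        ] 207.04284168405698 dir yaw 12.831147535431683
13.8 -3.3
block corner
-99.6 175.8
-63.2 171.5
cap
-62.9 198.2
base
57.7 144.2
55.7 -143.9
-60.3 -145.5
ends 2cam
-2.8 -109.1
-0.6 115.7
pad [476.40312978 193.45408304 169.        ]
```

```bash
cat >> h.py <<'E'
YW=12.83; X=np.array([np.cos(np.radians(YW)),np.sin(np.radians(YW)),0]);Y=np.array([-X[1],X[0],0]);C=np.array([460.7,193.3,0])
rk=lambda x,y,z:C+x*X+y*Y+np.array([0,0,z])
def inr():
    p=env.get_obs()['eef_pos']; return ((p-C)@X).round(1),((p-C)@Y).round(1),p[2].round(1)
E
python3 -c "
from h import *
go(rk(0,-55,171),YW);print(inr())"
```

```text
shift cm [ 0.02  4.05 14.4 ] turn [ 0.001  0.001 -0.002] t 2.58 F [0.1 0.  0.1] w 4.5
(np.float64(-0.1), np.float64(-14.4), np.float64(314.9))
```

>>> apply_moves:
  commands: "0 0 4 2 0 0 0; 0 0 4 8 0 0 0; 0 0 4 12 0 0 0; 0 0 4 14.3 0 0 0; 0 0 4 14.3 0 0 0"

```text
clock: 3.2
eef_pos: [472.3, 138.2, 170.4]
eef_rot: [180.0, 0.2, 12.4]
force: [0.6, 0.3, -0.7]
gripper_width: -0.0
finger_force: 0.0
```

```bash
python3 -c "
from h import *
print(inr(),env.get_obs()['force'])
np.savez('w3.npz',*cam('wrist')); snap('wrist','w3.png')"
```

```text
(np.float64(-1.0), np.float64(-56.3), np.float64(170.4)) [ 0.58676494  0.32219434 -0.68381275]
```

View pics/w3.png

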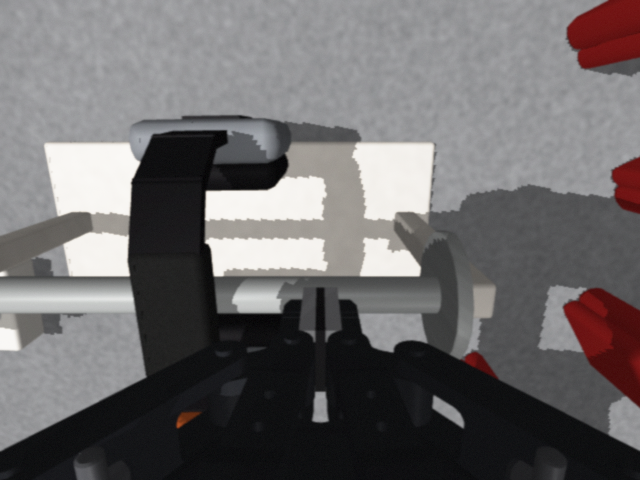

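The closed fingers are over the bar at (320,300) and the hung band is to their left. Next is a slow push toward +y, which is tool -y.

>>> apply_moves:
  commands: "0 0 -1 0 0 0 0; 0 0 -2 0 0 0 0; 0 0 -3 0 0 0 0; 0 0 -4 0 0 0 0; 0 0 -5 0 0 0 0"

```text
clock: 3.88
eef_pos: [462.5, 189.2, 173.0]
eef_rot: [180.0, -0.1, 12.6]
force: [1.1, -2.2, 2.6]
gripper_width: -0.3
finger_force: 1.9
```

>>> apply_moves:
  commands: "0 0 -1 0 0 0 0; 0 0 -2 0 0 0 0; 0 0 -3 0 0 0 0; 0 0 -4 0 0 0 0; 0 0 -4.5 0 0 0 0"

```text
clock: 4.5
eef_pos: [452.6, 233.0, 172.8]
eef_rot: [180.0, -0.0, 12.6]
force: [1.8, -4.8, 5.2]
gripper_width: 0.0
finger_force: 3.0
```

```bash
python3 -c "
from h import *
print(inr(),env.get_obs()['force'])
a=env.capture('scene')[120:280,240:400];b=env.capture('side')[240:400,230:390]
cv2.imwrite('pics/p4.png',cv2.resize(np.hstack([a,b])[...,::-1],None,fx=2.5,fy=2.5,interpolation=cv2.INTER_CUBIC))"
```

```text
(np.float64(1.0), np.float64(40.5), np.float64(172.8)) [ 1.79969689 -4.82877553  5.16136464]
```

View pics/p4.png

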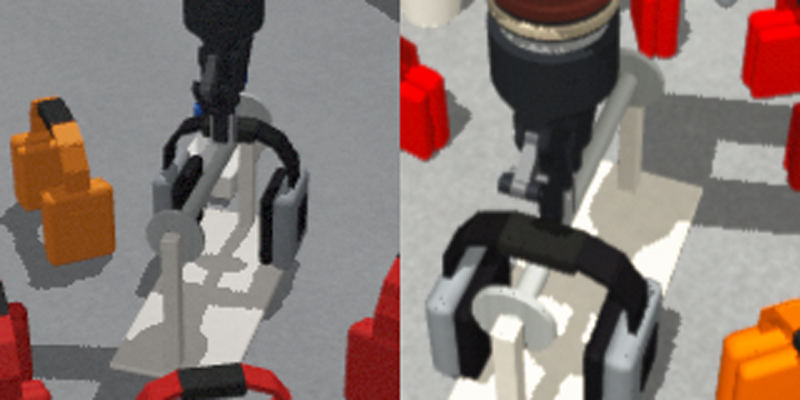

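The pair is sliding, and in the side view the band is near the disc. There is a 5 N upward force, so the tips may be touching the bar. I'll raise 3 mm and go on.

>>> apply_moves:
  commands: "0 0 0 -0.3 0 0 0; 0 0 0 -0.3 0 0 0; 0 0 -0.5 -0.3 0 0 0; 0 0 -1 -0.3 0 0 0; 0 0 -1 -0.3 0 0 0"

```text
clock: 5.22
eef_pos: [449.9, 242.7, 175.0]
eef_rot: [-180.0, 0.0, 12.6]
force: [-0.6, 0.3, 0.0]
gripper_width: 0.1
finger_force: 0.0
```

```bash
python3 -c "
from h import *
print(inr(),env.get_obs()['force'])"
```

```text
(np.float64(0.5), np.float64(50.6), np.float64(175.0)) [-0.62896457  0.29659401  0.02560566]
```

>>> apply_moves:
  commands: "0 0 -0.4 0 0 0 0; 0 0 -0.8 0 0 0 0; 0 0 -1.2 0 0 0 0; 0 0 -1.2 0 0 0 0"

```text
clock: 5.72
eef_pos: [447.5, 254.4, 175.3]
eef_rot: [-180.0, 0.0, 12.6]
force: [0.7, -0.0, -0.2]
gripper_width: 0.3
finger_force: 0.0
```

```bash
python3 -c "
from h import *
print(inr(),env.get_obs()['force'])
np.savez('w5.npz',*cam('wrist'));a=env.capture('wrist')[120:480,:400];b=env.capture('side')[240:400,230:390]
b=cv2.resize(b,(360,360),interpolation=cv2.INTER_CUBIC)
cv2.imwrite('pics/p5.png',np.hstack([a,b])[...,::-1])"
```

```text
(np.float64(0.7), np.float64(62.5), np.float64(175.3)) [ 0.67686688 -0.00138439 -0.16983398]
```

View pics/p5.png

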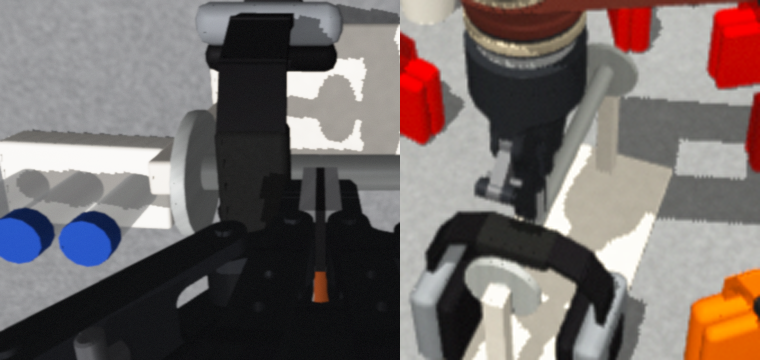

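The wrist view shows the band's left edge at about x=217, a few mm short of the disc at 213 once parallax is allowed for. I'll keep pushing slowly until the force rises.

>>> apply_moves:
  commands: "0 0 -0.3 0 0 0 0; 0 0 -0.6 0 0 0 0; 0 0 -0.8 0 0 0 0; 0 0 -1 0 0 0 0; 0 0 -1 0 0 0 0"

```text
clock: 6.45
eef_pos: [445.4, 264.0, 175.3]
eef_rot: [-180.0, -0.0, 12.5]
force: [-0.3, -0.4, -0.9]
gripper_width: -0.1
finger_force: 0.2
```

```bash
python3 -c "
from h import *
print(inr(),env.get_obs()['force'])"
```

```text
(np.float64(0.8), np.float64(72.3), np.float64(175.3)) [-0.32319946 -0.39009205 -0.94506488]
```

>>> apply_moves:
  commands: "0 0 -0.2 0 0 0 0; 0 0 -0.4 0 0 0 0; 0 0 -0.5 0 0 0 0; 0 0 -0.5 0 0 0 0"

```text
clock: 6.95
eef_pos: [445.0, 266.0, 175.3]
eef_rot: [179.6, 0.0, 12.5]
force: [1.3, -11.0, 1.3]
gripper_width: 0.1
finger_force: 5.5
```

```bash
python3 -c "
from h import *
print(inr(),env.get_obs()['force'],env.get_obs()['finger_force'])"
```

```text
(np.float64(0.8), np.float64(74.4), np.float64(175.3)) [  1.33062408 -11.03414711   1.30016847] 5.51980834454298
```

Contact came at rack y≈74, with 11 N, right where expected. I'll back off, rise and check.

>>> apply_moves:
  commands: "0 0 0.5 0 0 0 0; 0 0 2 0 0 0 0; 0 0 4 -1 0 0 0; 0 0 6 -6 0 0 0; 0 0 6 -11 0 0 0"

```text
clock: 7.58
eef_pos: [457.3, 208.6, 285.9]
eef_rot: [-180.0, 0.1, 12.4]
force: [-1.0, -0.9, 0.8]
gripper_width: 0.3
finger_force: 0.0
```

>>> apply_moves:
  commands: "1 0 0 -1 0 0 0; 1 0 -2 -2 0 0 0; 1 0 -2 -2 0 0 0"

```text
clock: 7.95
eef_pos: [453.0, 229.9, 305.2]
eef_rot: [-180.0, -0.0, 12.6]
force: [-0.0, -0.1, 0.7]
gripper_width: 54.1
finger_force: 0.0
```

```bash
python3 -c "
from h import *
print(inr())
np.savez('w6.npz',*cam('wrist'));a=env.capture('wrist')[60:360,:400];b=env.capture('side')[240:400,230:390]
b=cv2.resize(b,(300,300),interpolation=cv2.INTER_CUBIC)
cv2.imwrite('pics/p6.png',np.hstack([a,b])[...,::-1])
go((587.7,-228,275),-12)"
```

```text
(np.float64(0.6), np.float64(37.4), np.float64(305.2))
shift cm [ 3.24 47.56  2.92] turn [0.001 0.002 0.429] t 8.05 F [-0.1 -0.1  0. ] w 69.1
```

View pics/p6.png

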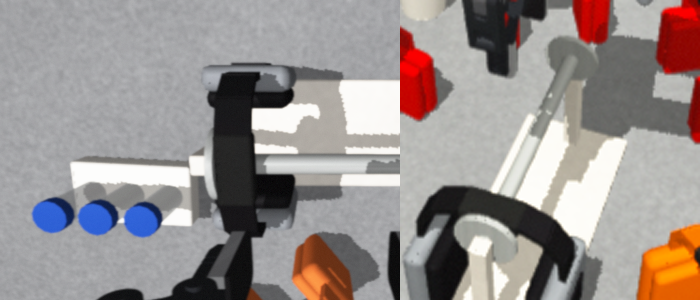

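The band sits against the +y disc, upright, with the block and tubes untouched. That was my last permitted picture, so I'll work by numbers from here. Next is the loose pair, gripped 20 mm off centre so the fingers clear the bar.

>>> apply_moves:
  commands: "1 0.4 5 0 0 0 0.08; 1 0.8 10 0 0 0 0.16; 1 1.1 15 0 0 0 0.24; 1 1.3 20 0 0 0 0.32; 1 1.6 24 0 0 0 0.43"

```text
clock: 8.68
eef_pos: [520.4, -3.6, 303.9]
eef_rot: [180.0, 0.1, -12.4]
force: [0.0, 0.1, -0.5]
gripper_width: 85.5
finger_force: 0.0
```

Run:
```python
from h import *
z=np.load('w6.npz'); c=[z[k] for k in z.files]
i=cv2.imread('pics/p6.png')[:,:400]; g=i.max(2)
for v in(100,120,135,150):
    r=[x for x in range(195,275) if g[v,x]<75]; a,b=[((onz(c,q,v+60,169)-C)) for q in(min(r),max(r)+1)]
    print(v,min(r),max(r),'x',(a@X).round(1),'y',(a@Y).round(1),(b@Y).round(1))
xl=np.array([np.cos(np.radians(-12)),np.sin(np.radians(-12)),0])
go(np.array([587.7,-228,200])-20*xl,-12)
```

```text
100 208 274 x 51.0 y 111.4 65.9
120 214 250 x 37.5 y 108.4 82.9
135 214 253 x 27.1 y 109.2 81.4
150 213 253 x 16.5 y 110.8 81.9
shift cm [ 9.4  20.48 10.38] turn [ 0.     0.002 -0.007] t 8.68 F [ 0.   0.1 -0.5] w 85.5
```

Measured, the hung pad spans y 82 to 110, so it touches the disc (face at 110).

>>> apply_moves:
  commands: "1 2.2 5 1 0 0 0; 1 4.5 10 3 0 0 0; 1 7 15 6 0 0 0; 1 9.4 20.5 9 0 0 0; 1 9.4 20.5 10.4 0 0 0"

```text
clock: 9.3
eef_pos: [568.1, -224.4, 197.6]
eef_rot: [-180.0, 0.3, -12.4]
force: [0.7, 0.4, -0.8]
gripper_width: 85.3
finger_force: 0.0
```

Run:
```python
from h import *
xl=np.array([np.cos(np.radians(-12)),np.sin(np.radians(-12)),0])
go(np.array([587.7,-228,140])-20*xl,-12)
```

```text
shift cm [ 0.01 -0.05  5.76] turn [-0.001  0.005 -0.006] t 9.3 F [ 0.7  0.4 -0.8] w 85.3
```

>>> apply_moves:
  commands: "1 0 0 2 0 0 0; 1 0 0 4 0 0 0; 1 0 0 5.7 0 0 0; 0.6 0 0 5.7 0 0 0; 0.5 0 0 5.7 0 0 0"
  grip_force: 60

```text
clock: 9.93
eef_pos: [570.2, -221.2, 145.1]
eef_rot: [180.0, -0.1, -12.1]
force: [-0.2, -0.3, 0.8]
gripper_width: 52.0
finger_force: 0.0
```

>>> apply_moves:
  commands: "0 0 0 0 0 0 0; 0 0 0 0 0 0 0; 0 0 0 0 0 0 0; 0 0 0 0 0 0 0; 0 0 0 0 0 0 0"

```text
clock: 10.55
eef_pos: [570.4, -222.1, 145.9]
eef_rot: [179.9, -0.1, -12.1]
force: [-0.9, -3.0, 5.7]
gripper_width: 26.3
finger_force: 61.0
```

>>> apply_moves:
  commands: "0 0 0 -0.5 0 0 0; 0 0 0 -1 0 0 0; 0 0 0 -2 0 0 0; 0 0 0 -3 0 0 0; 0 0 0 -3 0 0 0"

```text
clock: 11.18
eef_pos: [570.5, -221.7, 176.0]
eef_rot: [180.0, -0.2, -12.1]
force: [0.4, 0.3, -3.3]
gripper_width: 26.0
finger_force: 60.0
```

>>> apply_moves:
  commands: "0 0 0 -3 0 0 0; 0 0 0 -7 0 0 0; 0 0 0 -12 0 0 0; 0 0 0 -17 0 0 0; 0 0 0 -19 0 0 0"

```text
clock: 11.8
eef_pos: [570.6, -221.8, 368.5]
eef_rot: [179.9, -0.3, -12.1]
force: [-0.0, 0.1, -2.5]
gripper_width: 26.4
finger_force: 59.9
```

Run:
```python
from h import *
o=env.get_obs(); print(o['eef_pos'],o['eef_rot'],o['ft_torque'],o['gripper_width'])
p=o['eef_pos']; R=Ro.from_euler('xyz',o['eef_rot'],degrees=True).as_matrix()
c=cam('scene'); i=snap('scene','s7.png'); d=cam('side'); j=snap('side','d7.png')
# predicted pair point: centre 18 mm along tool x, undersides 145.5 below TCP
def pt(x,y,z): return p+R@np.array([18.2+x,-y,145.5-z])
for n,cc,im in(('scene',c,i),('side',d,j)):
    for q in((56,0,43),(-56,0,43),(0,0,145)):
        u,v=proj(cc,pt(*q)).round().astype(int); print(n,q,u,v)
    hsv=cv2.cvtColor(im,cv2.COLOR_RGB2HSV)
    u,v=proj(cc,pt(0,0,70)).round().astype(int)
    print('box',u,v)
go(rk(-18.2,-38,330),YW)
```

```text
[ 570.55273479 -221.76754664  368.51033827] [179.90598293  -0.33818141 -12.10170955] [ 0.00308473  0.07232512 -0.04099899] 26.44008357267734
scene (56, 0, 43) 292 275
scene (-56, 0, 43) 247 249
scene (0, 0, 145) 265 212
box 268 249
side (56, 0, 43) 335 124
side (-56, 0, 43) 373 142
side (0, 0, 145) 357 89
box 354 122
shift cm [-19.49 -34.07   3.56] turn [ 0.002 -0.004 -0.435] t 11.9 F [ 0.7 -0.3 -2.4] w 26.5
```

>>> apply_moves:
  commands: "0 -2 -3.5 0 0 0 -0.04; 0 -5 -8.5 0 0 0 -0.1; 0 -8 -13.5 0 0 0 -0.18; 0 -11 -18.5 0 0 0 -0.26; 0 -13 -22 0 0 0 -0.32"

```text
clock: 12.52
eef_pos: [486.9, 23.1, 360.6]
eef_rot: [-179.9, 0.3, 6.4]
force: [0.7, 0.2, -2.7]
gripper_width: 26.8
finger_force: 60.1
```

Run:
```python
from h import *
go(rk(-18.2,-38,330),YW)
```

```text
shift cm [ -2.07 -13.23   3.09] turn [-0.002  0.005 -0.112] t 12.53 F [ 0.7  0.2 -2.7] w 26.8
```

>>> apply_moves:
  commands: "0 -0.5 -3 0 0 0 -0.03; 0 -1 -7 0 0 0 -0.06; 0 -1.6 -11 0 0 0 -0.11; 0 -2.1 -13.2 0 0 0 -0.11; 0 -2.1 -13.2 0 0 0 -0.11"

```text
clock: 13.15
eef_pos: [452.3, 151.0, 360.9]
eef_rot: [-180.0, 0.3, 12.7]
force: [-0.2, -0.0, -2.8]
gripper_width: 26.7
finger_force: 60.2
```

>>> apply_moves:
  commands: "0 0 0 0 0 0 0; 0 0 0 0 0 0 0; 0 0 0 0 0 0 0"

```text
clock: 13.52
eef_pos: [453.7, 149.3, 364.1]
eef_rot: [180.0, 0.0, 12.5]
force: [0.4, 0.3, -2.2]
gripper_width: 26.4
finger_force: 60.2
```

Run:
```python
from h import *
go(rk(-18.2,-38,330),YW); o=env.get_obs();print(inr(),o['eef_rot'])
def prof(im,c,p,R,off):
    # along +x cup top (z=86): brightness at pair (x,y,86)
    for y in(-26,26):
        s=''
        for x in range(30,96,3):
            u,v=proj(c,p+R@np.array([off+x,-y,145.5-86])).round().astype(int)
            s+=f'{im[v,u].max():4d}' if 0<=v<480 and 0<=u<640 else '  --'
        print(y,s)
    for x in(-30,0,30):
        s=''
        for y in range(-21,22,3):
            zz=145 if abs(x)<27 else 140
            u,v=proj(c,p+R@np.array([off+x,-y,145.5-zz])).round().astype(int)
            s+=f'{im[v,u].max():4d}' if 0<=v<480 and 0<=u<640 else '  --'
        print('band',x,s)
z=np.load('w1.npz');c1=[z[k] for k in z.files]
R1=Ro.from_euler('xyz',[180,0,-12],degrees=True).as_matrix()
prof(cv2.imread('pics/w1.png'),c1,np.array([587.7,-228,145.5]),R1,0)
print('now');p=o['eef_pos'];R=Ro.from_euler('xyz',o['eef_rot'],degrees=True).as_matrix()
c=cam('wrist');prof(snap('wrist','w8.png'),c,p,R,18.2)
```

```text
shift cm [-0.16 -0.33  3.41] turn [ 0.     0.    -0.006] t 13.53 F [ 0.4  0.3 -2.2] w 26.4
(np.float64(-16.6), np.float64(-41.3), np.float64(364.1)) [1.79996891e+02 2.02713831e-02 1.24661192e+01]
-26  220 221 223 216  24  27  35  28  98 138 146 151 179 222 196 128 136 138 221 223 228 224
26  227 229 228 138  35  46  50  38 176 223 234 234 232 203 146 223 230 227 227 226 226 224
band -30   90  91  89  46  35  39  39  39  37  39  37  39 101 104 107
band 0  119 118 114  44  54  55  56  55  55  58  54  54 207 226 221
band 30  228 226 227 108  24  30  39  39  39  40  40  42 214 223 230
now
-26  241 255 255  94  35  37  39  31 160 168 173 186 245 238 189 242 238 240 239 239 238 241
26  244 244 245  38  45  55  62  84 224 240 248 248 246 226 187 242 244 239 242 243 242 242
band -30   37  27  29  29  29  30  27  29  30  27  29  75  34  35  32
band 0   93  21  30  63  65  66  65  69  68  65  60  44  23 173 174
band 30  254 254 254  47  49  48  48  51  48  49  49 196 253 253 253
```

The wrist profiles match the rigid model: no tilt, and the 18 mm offset is confirmed. Now I'll lower it over the bar.

>>> apply_moves:
  commands: "0 -0.16 0 1 0 0 -0.006; 0 -0.16 0 6 0 0 -0.006; 0 -0.16 0 11 0 0 -0.006; 0 -0.16 0 15 0 0 -0.006; 0 -0.16 0 17 0 0 -0.006"

```text
clock: 14.2
eef_pos: [450.2, 149.2, 190.9]
eef_rot: [-180.0, 0.3, 12.9]
force: [0.3, -0.9, -2.1]
gripper_width: 26.2
finger_force: 60.2
```

>>> apply_moves:
  commands: "0 0 0 0 0 0 0; 0 0 0 0 0 0 0; 0 0 0 0 0 0 0"

```text
clock: 14.58
eef_pos: [453.2, 149.8, 196.6]
eef_rot: [180.0, -0.2, 12.9]
force: [0.6, 0.1, -3.2]
gripper_width: 26.5
finger_force: 60.2
```

Run:
```python
from h import *
go(rk(-18.2,-40,169.5),YW); print(inr())
```

```text
shift cm [-0.14 -0.08  2.71] turn [ 0.    -0.004  0.001] t 14.57 F [ 0.6  0.1 -3.2] w 26.5
(np.float64(-16.9), np.float64(-40.8), np.float64(196.6))
```

>>> apply_moves:
  commands: "0 -0.15 0 0.8 0 0 0; 0 -0.15 0 1.6 0 0 0; 0 -0.15 0 2.2 0 0 0; 0 -0.15 0 2.4 0 0 0; 0 -0.15 0 2.4 0 0 0"

```text
clock: 15.2
eef_pos: [450.5, 149.3, 170.2]
eef_rot: [180.0, -0.0, 12.9]
force: [0.3, 0.4, -2.8]
gripper_width: 26.2
finger_force: 60.2
```

>>> apply_moves:
  commands: "0 0 0 0.1 0 0 0; 0 0 0 0.2 0 0 0; 0 0 0 0.2 0 0 0"

```text
clock: 15.58
eef_pos: [450.8, 149.3, 169.5]
eef_rot: [180.0, -0.0, 12.9]
force: [-4.7, -0.5, 5.9]
gripper_width: 26.2
finger_force: 61.2
```

The pad touches the bar at exactly the expected height. Now I'll release.

>>> apply_moves:
  commands: "0.36 0 0 0 0 0 0; 0.4 0 0 0 0 0 0; 0.5 0 0 0 0 0 0; 0.6 0 0 0 0 0 0; 0.6 0 0 0 0 0 0"

```text
clock: 16.2
eef_pos: [450.5, 149.2, 168.2]
eef_rot: [-180.0, 0.0, 12.9]
force: [0.3, -0.4, 0.5]
gripper_width: 51.1
finger_force: 0.0
```

>>> apply_moves:
  commands: "0.6 0 0 -0.5 0 0 0; 0.6 0 0 -1.5 0 0 0; 0.6 0 0 -4 0 0 0; 0.6 0 0 -9 0 0 0; 0.6 0 0 -14 0 0 0"

```text
clock: 16.82
eef_pos: [450.3, 149.2, 310.4]
eef_rot: [180.0, -0.0, 12.9]
force: [-0.9, -0.0, 0.2]
gripper_width: 51.4
finger_force: 0.0
```

Run:
```python
from h import *
o=env.get_obs();print(o['clock'],o['force'],inr())
c=cam('wrist'); i=snap('wrist','w9.png'); g=i.max(2)
for x in(-20,-8,0,10,20):
    s=''
    for y in range(-64,124,4):
        u,v=proj(c,rk(x,y,169)).round().astype(int); s+=('#' if g[v,u]<85 else '.') if 0<=v<480 and 0<=u<640 else '-'
    print(f'{x:4d}',s)
print('cups +x z=110, x 30..90')
for y in(-66,-14): print(y,[int(g[tuple(proj(c,rk(x,y,110)).round().astype(int)[::-1])]) for x in range(30,93,4)])
```

```text
16.825 [-0.88584931 -0.02339772  0.23489599] (np.float64(-20.0), np.float64(-40.7), np.float64(310.4))
 -20 ############............####################...
  -8 .########...........................########...
   0 ...######...........................########...
  10 ...######...........................########...
  20 ...######...........................########...
cups +x z=110, x 30..90
-66 [255, 255, 222, 27, 32, 31, 129, 148, 175, 235, 222, 187, 225, 227, 221, 225]
-14 [255, 255, 230, 39, 56, 43, 192, 232, 237, 234, 196, 224, 224, 226, 225, 230]
```

The second pair hangs at y≈-40, aligned, and the first pair is still at 80..110. I'll retreat, wait, and check that everything is still.

>>> apply_moves:
  commands: "0.6 0 0 -2 0 0 0; 0.6 0 0 -2 0 0 0; 0.6 0 0 -2 0 0 0; 0.6 0 0 -2 0 0 0; 0.6 0 0 -2 0 0 0"

```text
clock: 17.5
eef_pos: [450.2, 149.2, 327.1]
eef_rot: [-180.0, 0.1, 12.9]
force: [0.1, -0.9, -0.0]
gripper_width: 51.5
finger_force: 0.0
```

>>> apply_moves:
  commands: "0.6 0 0 0 0 0 0; 0.6 0 0 0 0 0 0; 0.6 0 0 0 0 0 0; 0.6 0 0 0 0 0 0; 0.6 0 0 0 0 0 0"

```text
clock: 18.12
eef_pos: [450.5, 149.2, 328.4]
eef_rot: [180.0, -0.0, 12.9]
force: [-0.8, 0.4, 0.0]
gripper_width: 51.4
finger_force: 0.0
```

```bash
cat > chk.py <<'E'
from h import *
a=env.capture('side'); c=cam('wrist'); i=snap('wrist','w10.png'); g=i.max(2)
at=lambda x,y,z:int(g[tuple(proj(c,rk(x,y,z)).round().astype(int)[::-1])])
for x in(-10,0,20): print(f'{x:4d}',''.join('#' if at(x,y,169)<85 else '.' for y in range(-64,124,2)))
for y in(-66,-14,68): print(y,[at(x,y,110) for x in range(30,93,3)])
E
python3 - <<'E'
from chk import *
for k in range(12): env.capture('scene')
b=env.capture('side'); print('moved px',int((np.abs(a.astype(int)-b).max(2)>40).sum()), env.get_obs()['clock'])
s0=cv2.imread('pics/scene1.png')[...,::-1]; s=env.capture('scene')
D=np.abs(s0.astype(int)-s).max(2)>60
for n,(u,v,w,h) in dict(beaker=(388,288,40,58),bottle=(105,303,48,82),red=(380,210,55,75),redmid=(285,285,80,45)).items(): print(n,int(D[v:v+h,u:u+w].sum()))
E
```

```text
-10 ###################..............................###################....################......
   0 .....#############......................................................################......
  20 .....#############......................................................###############.......
-66 [255, 255, 255, 121, 27, 30, 33, 25, 134, 145, 150, 196, 232, 226, 185, 219, 222, 224, 225, 221, 222]
-14 [255, 255, 255, 66, 39, 51, 51, 52, 192, 225, 234, 236, 231, 207, 152, 221, 220, 223, 223, 221, 228]
68 [255, 255, 255, 252, 24, 23, 30, 23, 113, 155, 212, 236, 235, 228, 202, 224, 226, 226, 225, 228, 223]
moved px 1 18.875
beaker 0
bottle 0
red 0
redmid 59
```

```bash
python3 -c "
from rig import env
print(env.sign_off())"
```

```text
the job is handed in; nothing more can be done
None
```

The hung pair now rests against the rack's +y disc, the second pair hangs free and still on the bar about 40 mm to the -y side of its middle, and the job was handed in at about 19 s; the final image check showed the beaker and bottle unmoved, while the tube block was clear in the last picture I viewed, just after the push, and not re-measured after that.

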